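# Open the glue booth's window to the mark

## Robot

A 6-joint arm with a two-finger parallel gripper is mounted at the origin on the work surface. World frame = base frame: x ahead of the robot, y to its left, z up, the work surface at z = 0. Lengths are in m, angles in rad, forces in N, time in s.
With the tool pointing down it reaches from about 0.3 to 0.825 m from the base axis. Payload 5.4 kg.
Tool frame: the origin (TCP) lies midway between the tips of the shut fingers; the grasp point (between the pads) lies 19 mm behind it; z points along the fingers, y is the direction in which the jaws open and shut (so a half turn about z gives the same grasp; the last joint's range is limited). The gripper opens to 92 mm and grips with 3 to 60 N. Pads are 20 mm wide; open, the fingers measure 128 mm over their backs; the gripper's body (75 mm by 189 mm) begins 69 mm behind the grasp point.
Start: joints at [1.087, 0.158, 1.597, -0, 1.386, -0.21], TCP at [0.155, 0.554, 0.215] pointing down, gripper open.
Joint ranges: [-2.91, 2.91], [-0.94, 2.29], [0.18, 2.7], [-1.29, 4.43], [0.17, 2.64], [-3, 3]. Speed limits (rad/s): [2.57, 2.57, 3.14, 3.14, 3.14, 3.14].

## Interface

Orientations are given as a rotation vector (axis times angle).
In Python, from rig import ctrl gives the robot as it stands.
- The arm moves only by the tool send_rows, never from a script. Its argument "deltas" is a list of rows, each a list of 4 numbers: the shift along the world's x, y, z each as a share of 30 mm, from -1 to 1, then the turn about the world's z as a share of 0.12 rad, from -1 to 1. A call has 1 to 12 rows; each row shifts and turns the commanded pose from where the row before left it; what a row does not reach is not made up. A row lasts 1/12 s, in which the tool goes at most 41.7 mm and 7.16 degrees, less where a joint would pass 70% of its speed; a pose out of reach is approached as far as the arm can. A call with a number of a shift or a turn outside -1 to 1 is refused whole. A call with a gripper value outside its range is refused whole. "claw" is the closure, from 0 (fully open) to 1 (shut), set as the call begins (left out, the last holds). The fingers move at their own pace and stop on an object; "force" is the grip in N (left out, the last holds). Time passes only in rows, so rows that do not move let the fingers close. It gives the time, the measured TCP pose, the force and the opening at its end, in the units of the state.
- ctrl.state(): the state, without advancing time (a new reading comes with each control period).
- ctrl.grab_frame(name): name is "side" or "top"; returns a dict with "img" (400x640x3 uint8, red, green, blue), "fov_y" (degrees; the focal length in pixels is half the picture's height over the tangent of half this angle, whatever the lens; pixels are square), "cx", "cy" (the principal point, pixels), "k1" (the pictures are not rectified: a ray, as slopes to the right and down, at radius r is drawn at 1 + k1 r^2 times it, then the intrinsics apply), "T" (4x4, takes a point from camera to world coordinates). Camera axes: x right, y up, looking along -z (the intrinsics and any distortion apply to the point x, -y, -z); pixel columns grow to the right and rows downward; lengths in m; the calibration is good to about 2 mm. A picture is of the moment at which its call begins. There is no depth.
- ctrl.hand_in(): hands the job in, once; it reports no verdict.
The state is a dict: "time": time; "joint_pos": joint angles; "joint_vel": joint speeds; "effort": joint torques, N m; "tcp_pos": TCP position; "orientation": TCP orientation; "wrist_force": force on the tool from outside, world axes, zero at the start; "wrist_torque": the same for the moment, N m; "grip_width": opening from 0.0 (shut) to 1.0 (fully open).
Only numpy, scipy, OpenCV 4.12 (cv2) and the standard library are available. Lean on these libraries where they do the work, as an engineer would, in place of code of your own. Each camera call takes 0.05 s, during which the arm holds its last target.

## Task

Get the leather shop's glue booth ready: first switch the extractor on by pressing the green button on the grey box fully down, then push the booth's sloping window up from beneath its yellow lip until the yellow pointer at the end of the lip is level with the red clip on the side rail, and leave it there. Use only the fingertips or the outside of the fingers: pinch and lift nothing, and leave the red clip and the other things on the bench where they are.

Things in the scene. Friction and masses are not known exactly. Their poses are not given: they have to be found in the camera images.
- booth: Glue booth fixed to the bench: clear panels, aluminium frame, 320 wide (y), 360 deep (x), 410 high. Origin on the bench, middle of the foot of its front, which faces its -x (towards the robot); z up. The front leans back 35 degrees from vertical (top farther in +x) between two rails 20 square at its left and right edges; the bottom 100 of the slope is a fixed white panel.
- sash (a joint): Travel (m) of the window, a clear pane 280 wide, 190 tall, sliding up the sloping front: 0 shut, 0.18 top stop; 1 mm of travel is 0.57 mm towards the booth's +x and 0.82 mm up. Counterweighted: it stays wherever it is left and takes about 3 N along the slope to move either way. Starts 0 to 0.03 open.
- lip_edge (a point): Middle of the lower outer edge of the window's yellow lip, a bar 260 long (y), 12 thick, standing 46 out square from the pane; moves with the window. Axes: z up the slope (sliding direction), y booth's left, x square into the pane, slanting down 35 degrees. The lip fills x 0 to 46, z 0 to 12 mm; the pane's face is at x = 46. Below the lip is free space, some 100 mm to the bench.
- sash_pointer (a point): Middle of the yellow pointer, a tab 8 thick (along the slope) that stands out from the right (-y) end of the lip, past the right rail; it moves with the window. Same axes as lip_edge.
- clip_mark (a point): Middle of the red clip's tab, 8 thick, 30 long, on the outer (-y) face of the right rail: the mark. Axes as lip_edge. The window is right when the pointer's offset along this z is 0; the pointer then lies 23 mm from it along -x, without touching. The clip sits tight, 80 to 150 mm up the slope from the pointer's place with the window shut.
- fan_box: Grey switch box fixed on the bench, 120 (x) by 90 (y) by 50 high, left or right of the booth, with the green button on top, 15 towards -x from its middle. Origin on the bench under its middle.
- fan_button_top (a point): Middle of the top of the green round push button (38 across) in its black housing on the switch box. z up. It goes down 6 and springs back; fully down takes 4.5 N.
- fan_button (a joint): How far the green button is pressed, m: 0 out, 0.006 fully down.
- punch_tray: Black tray of steel punches, 130 by 100, 54 high, loose, on the other side of the booth from the switch box. Origin under its middle.
- thread_cone: Grey cone of thread, 94 across, 128 high, loose. Origin under its middle.
- glue_jar: Amber jar with steel lid, 60 across, 70 high, loose, standing inside the booth. Origin under its middle.
- dye_bottle: Brown dye bottle, 52 across, 130 high, loose. Origin under its middle.
- mallet: Mallet lying down: yellow head 48 by 100, wooden handle along x, 270 long overall, loose. Origin on the bench under the handle, 120 from the head.
- rivet_bowl: Small copper bowl, 90 across, 32 high, loose. Origin under its middle.
- ruler: Steel ruler lying flat on the bench, 32 by 200 by 4, long side along its y, loose. Origin under its middle.

How it is judged:
On the way, in this order (a step that is already met when the one before it is completed fails the run):
1. the green button is pressed fully down (at least 4.5 of its 6 mm) while the window is still where it started (value of joint fan_button above 0.0045 m and distance of sash_pointer from where it was at the start of the episode below 0.01 m), for 0.05 s.
2. the window has risen more than 20 mm with the fingers pushing under its lip (distance of sash_pointer from where it was at the start of the episode above 0.02 m and contact force between the fingers and sash_c3 above 0.5 N), for 0.05 s.
At the end, for the whole second after the job is handed in: The button has been pressed first, the window stands still with its pointer within 8 mm of the red clip along the slope, the clip has not been shifted (4 mm), and every loose thing is within 20 mm of where it stood (z of sash_pointer in the frame of clip_mark between -0.008 and 0.008 m and velocity of joint sash between -0.005 and 0.005 m/s and distance of clip_mark from where it was at the start of the episode below 0.004 m and distance of each of punch_tray, thread_cone, glue_jar, dye_bottle, mallet, rivet_bowl, ruler from where it was at the start of the episode below 0.02 m); the robot touches nothing.
It fails at once if the window is handled by its pointer instead of its lip (contact force between the fingers and sash_c2 above 2 N).
It fails at once if the window's lip is pinched between the fingers (pressed on its top and underside at once) (contact force between the fingers and sash_c3 above 1 N and contact force between the fingers and sash_c4 above 1 N).
It fails at once if a loose thing is knocked, lifted or carried (more than 20 mm) (distance of any of punch_tray, thread_cone, glue_jar, dye_bottle, mallet, rivet_bowl, ruler from where it was at the start of the episode above 0.02 m).
It fails at once if the red clip is shifted (distance of clip_mark from where it was at the start of the episode above 0.004 m).
It also fails if it takes over 50 s, if anything falls off the work surface, if the arm or the gripper's body presses on something with over 40 N, if the wrist force passes 120 N, or if a joint passes its speed limit or range.

## Working session

There is one attempt and no reset: what is moved stays moved. The work goes in short steps, Python scripts to look and compute and a tool call to move; the robot and the scene stay as the last step left them, time stands still between calls to the robot, and variables do not carry over. Pictures are saved under pics/ and viewed, and the job is handed in when it is done.

Besides the shell and the picture viewer there is one more tool, called after "Request:" by a JSON object that holds its "fn" and its "kwargs", one argument or row to a line. send_rows: Moves the arm, as the interface text tells. Shift numbers are shares of 30 mm and turn numbers shares of 0.12 rad, none past 1 either way. Its arguments: {"type":"object","properties":{"deltas":{"type":"array","items":{"type":"array","items":{"type":"number"}}},"claw":{"type":"number"},"force":{"type":"number"}},"required":["deltas"]}

```bash
mkdir -p pics; ls; python3 - <<'E'
from rig import ctrl
import cv2
print(ctrl.state())
for n in("side","top"):
    f=ctrl.grab_frame(n); cv2.imwrite(f"pics/{n}0.png",f["img"][:,:,::-1]); print(n,f["fov_y"],f["cx"],f["cy"],f["k1"],f["T"].tolist() if hasattr(f["T"],'tolist') else f["T"])
E
```

```text
pics
{'time': 0.0, 'joint_pos': array([ 1.08691279e+00,  1.59069185e-01,  1.59823003e+00, -2.50164279e-05,
        1.38620375e+00, -2.10090248e-01]), 'joint_vel': array([ 5.17703255e-04, -4.24104209e-05, -1.88033043e-03,  2.51021177e-03,
       -1.15895394e-03,  1.13761848e-03]), 'effort': array([ 1.19494300e-03, -3.85570049e+01, -3.22112775e+01,  7.03301118e-02,
        3.79012339e-02, -1.22776792e-04]), 'tcp_pos': array([0.155193  , 0.55300273, 0.21360872]), 'orientation': array([-4.28638582e-01, -3.11157986e+00,  2.83445113e-03]), 'wrist_force': array([0.85280553, 0.1019166 , 0.06068026]), 'wrist_torque': array([ 0.01616246,  0.07793339, -0.00512466]), 'grip_width': 1.0019804195841406}
side 54.695746972203466 320.95234226763284 198.10527122883173 -0.09233730437993774 [[0.8060030159701029, 0.3542592594355023, -0.4741935420809811, -0.1059635961798599], [-0.5918508584963762, 0.4938042262677742, -0.6370792316636816, -0.9239617773476211], [0.00846755833755947, 0.7941396371069096, 0.6076763424978018, 0.9674566498632863], [0.0, 0.0, 0.0, 1.0]]
top 51.93587418130663 320.0330514345169 200.6595200687149 -0.022119519625953262 [[0.017917060494421346, 0.9974126553421887, -0.06962021191064616, 0.43914507005846376], [-0.9997017098553138, 0.019026987601680225, 0.015312251799363115, 0.007921847770849177], [0.016597296635321192, 0.06932509434576727, 0.9974560446648011, 1.5462171754780316], [0.0, 0.0, 0.0, 1.0]]
```

View pics/side0.png

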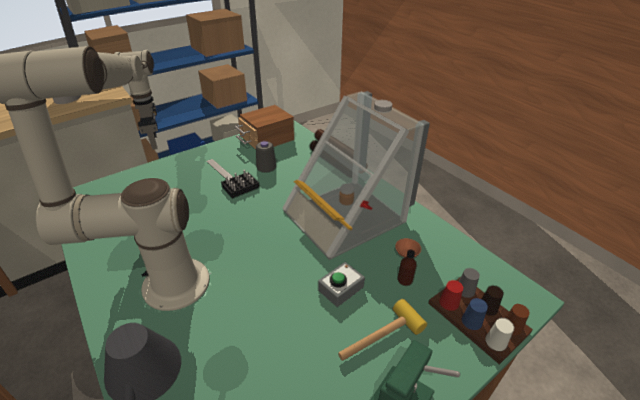

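View pics/top0.png

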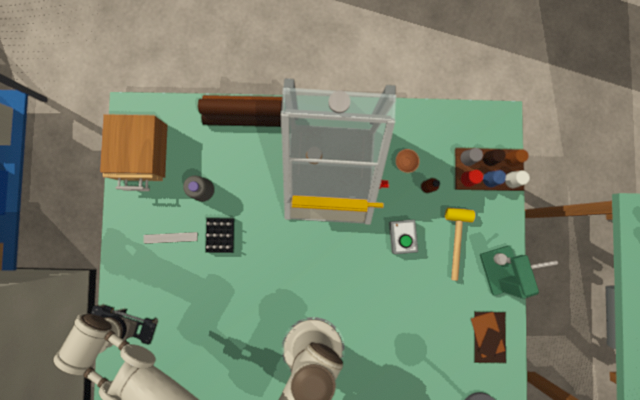

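```bash
cat > h.py <<'E'
import numpy as np, cv2
from rig import ctrl
def K(f):
    F=f["img"].shape[0]/2/np.tan(np.radians(f["fov_y"])/2); return F
def proj(f,P):
    P=np.atleast_2d(P); T=np.array(f["T"]); c=(P-T[:3,3])@T[:3,:3]
    a=np.stack([c[:,0],-c[:,1]],1)/(-c[:,2:3]); r2=(a**2).sum(1,keepdims=True)
    return a*(1+f["k1"]*r2)*K(f)+[f["cx"],f["cy"]]
def ray(f,uv):
    a0=(np.array(uv,float)-[f["cx"],f["cy"]])/K(f); a=a0.copy()
    for _ in range(30): a=a0/(1+f["k1"]*(a@a))
    T=np.array(f["T"]); d=T[:3,:3]@np.array([a[0],-a[1],-1]); return T[:3,3],d/np.linalg.norm(d)
def onz(f,uv,z):
    o,d=ray(f,uv); return o+d*(z-o[2])/d[2]
def tri(f1,u1,f2,u2):
    o1,d1=ray(f1,u1);o2,d2=ray(f2,u2)
    s=np.linalg.lstsq(np.stack([d1,-d2],1),o2-o1,rcond=None)[0]
    a=o1+d1*s[0];b=o2+d2*s[1]; return (a+b)/2,np.linalg.norm(a-b)
def crop(f,x0,y0,x1,y1,s,name):
    im=f["img"][y0:y1,x0:x1,::-1]; cv2.imwrite(f"pics/{name}.png",cv2.resize(im,None,fx=s,fy=s,interpolation=cv2.INTER_CUBIC))
E
python3 - <<'E'
from h import *
import pickle
F={n:ctrl.grab_frame(n) for n in("side","top")}; pickle.dump(F,open("F0.pkl","wb"))
crop(F["side"],270,80,440,310,2.6*1,"s1"); crop(F["top"],260,70,430,270,3,"t1")
for n,f in F.items():
    im=f["img"]; hsv=cv2.cvtColor(im,cv2.COLOR_RGB2HSV)
    for nm,lo,hi in(("yel",(20,170,120),(32,255,255)),("red",(0,190,120),(6,255,255)),("red2",(174,190,120),(180,255,255)),("grn",(55,150,60),(80,255,255))):
        m=cv2.inRange(hsv,lo,hi); k,l,st,c=cv2.connectedComponentsWithStats(m)
        print(n,nm,[(st[i].tolist(),c[i].round(1).tolist()) for i in range(1,k) if st[i][4]>4][:8])
E
```

```text
side yel [([301, 183, 4, 4, 8], [302.5, 184.9]), ([303, 187, 11, 7, 13], [308.0, 189.5]), ([307, 192, 4, 5, 6], [308.3, 193.8]), ([314, 194, 6, 9, 17], [316.1, 198.7]), ([338, 217, 10, 10, 14], [342.6, 221.4]), ([394, 300, 32, 32, 421], [409.4, 314.3])]
side red [([447, 281, 16, 12, 125], [454.6, 286.3])]
side red2 []
side grn []
top yel [([292, 196, 91, 16, 957], [332.6, 203.3]), ([445, 208, 30, 14, 345], [459.8, 214.6])]
top red [([469, 170, 14, 14, 160], [475.4, 176.1]), ([381, 181, 7, 6, 40], [384.2, 183.6])]
top red2 []
top grn [([400, 236, 12, 11, 102], [405.5, 240.8])]
```

View pics/s1.png

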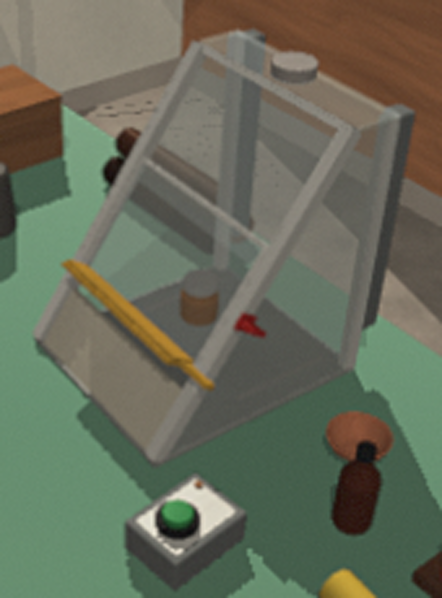

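View pics/t1.png

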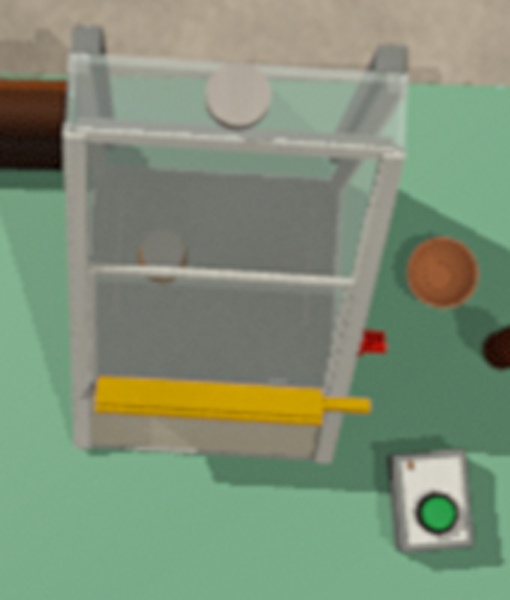

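```bash
python3 - <<'E'
from h import *
import pickle
F=pickle.load(open("F0.pkl","rb"))
crop(F["side"],285,170,385,245,8,"s2"); crop(F["top"],280,170,400,230,6.6,"t2")
E
```

```text
(no output)
```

View pics/s2.png

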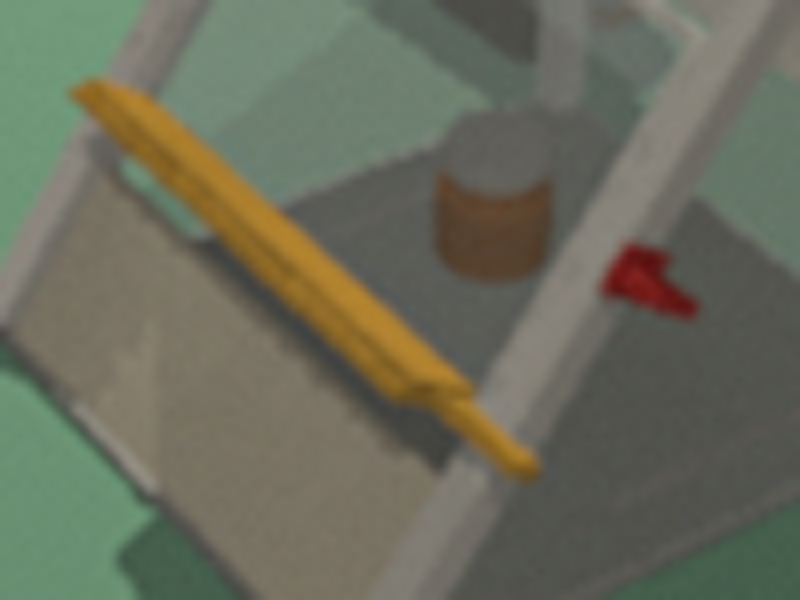

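View pics/t2.png

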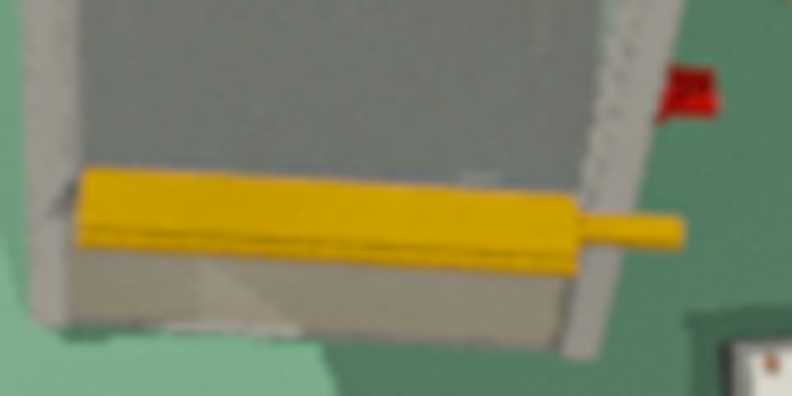

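```bash
cat > fit.py <<'E'
from h import *
import pickle
from scipy.optimize import least_squares
F=pickle.load(open("F0.pkl","rb")); t,s=F["top"],F["side"]
c,sn=np.cos(np.radians(35)),np.sin(np.radians(35))
def pt(p,a,b,y):
    q=np.array([sn*a-c*b,y,c*a+sn*b]); cy,sy=np.cos(p[2]),np.sin(p[2])
    return np.array([p[0]+cy*q[0]-sy*q[1],p[1]+sy*q[0]+cy*q[1],q[2]])
T=lambda x,y:(280+x/6.6,170+y/6.6); S=lambda x,y:(285+x/8,170+y/8)
obs=[(t,T(30,323),lambda p:pt(p,0,0,.16)),(t,T(598,358),lambda p:pt(p,0,0,-.16)),
(s,(283.8,210),lambda p:pt(p,0,0,.16)),(s,(328.8,257.7),lambda p:pt(p,0,0,-.16)),
(t,T(77,233),lambda p:pt(p,p[3]+.012,p[4],.13)),(t,T(577,263),lambda p:pt(p,p[3]+.012,p[4],-.13)),
(t,T(77,247),lambda p:pt(p,p[3],p[4],.13)),(t,T(577,275),lambda p:pt(p,p[3],p[4],-.13)),
(t,T(577,195),lambda p:pt(p,p[3]+.012,p[4]-.046,-.13)),(t,T(82,168),lambda p:pt(p,p[3]+.012,p[4]-.046,.13)),
(s,S(402,403),lambda p:pt(p,p[3],p[4],-.13)),(s,S(412,380),lambda p:pt(p,p[3]+.012,p[4],-.13)),
(s,S(470,388),lambda p:pt(p,p[3]+.012,p[4]-.046,-.13)),(s,S(70,93),lambda p:pt(p,p[3],p[4],.13))]
if __name__=="__main__":
    r=least_squares(lambda p:np.concatenate([(proj(f,P(p))[0]-u) for f,u,P in obs]),[.55,0,0,.12,.04],loss='soft_l1')
    p=r.x; print(p.round(4)); 
    for f,u,P in obs: print(P(p).round(3),(proj(f,P(p))[0]-u).round(1))
    np.save("p.npy",p)
    def inb(X):
        cy,sy=np.cos(p[2]),np.sin(p[2]); d=X-[p[0],p[1],0]; q=np.array([cy*d[0]+sy*d[1],-sy*d[0]+cy*d[1],d[2]])
        return np.array([sn*q[0]+c*q[2],-c*q[0]+sn*q[2],q[1]]).round(4)
    for n,a,b in(("pointer tip",T(685,230),S(530,468)),("clip end",T(718,95),S(695,308)),("clip mid",T(688,93),S(655,278)),("button",(405.5,240.8),(270+177/2.6,80+515/2.6)),("box farR",(260+464/3,70+452/3),(270+245/2.6,80+515/2.6)),("box nearR",(260+470/3,70+546/3),(270+175/2.6,80+567/2.6)),("box farL",(260+392/3,70+456/3),(270+192/2.6,80+476/2.6)),("box nearL",(260+400/3,70+550/3),(270+127/2.6,80+524/2.6))):
        X,e=tri(t,a,s,b); print(n,X.round(4),round(e,4),"slope a,b,y",inb(X))
    print("button onz", onz(t,(405.5,240.8),.065))
E
python3 fit.py
```

```text
[ 0.4715 -0.0456 -0.0391  0.136   0.0512]
[0.478 0.114 0.   ] [ 0.6 -0.5]
[ 0.465 -0.205  0.   ] [-0.7 -1. ]
[0.478 0.114 0.   ] [-1.4  0.5]
[ 0.465 -0.205  0.   ] [0.1 2.3]
[0.519 0.083 0.151] [ 0.  -0.2]
[ 0.509 -0.177  0.151] [ 0.5 -0.3]
[0.513 0.083 0.141] [ 0.1 -0.1]
[ 0.502 -0.177  0.141] [-0.  0.]
[ 0.547 -0.179  0.124] [-0.  -0.4]
[0.557 0.081 0.124] [ 0.3 -0.7]
[ 0.502 -0.177  0.141] [-1.7 -0.3]
[ 0.509 -0.177  0.151] [-1.2 -0.4]
[ 0.547 -0.179  0.124] [0.5 0.6]
[0.513 0.083 0.141] [-0.9  0.4]
pointer tip [ 0.5284 -0.2353  0.1325] 0.0023 slope a,b,y [ 0.1454  0.0233 -0.1873]
clip end [ 0.5971 -0.2447  0.1885] 0.011 slope a,b,y [ 0.2308 -0.0011 -0.194 ]
clip mid [ 0.5949 -0.2267  0.1938] 0.0052 slope a,b,y [ 0.2335  0.0044 -0.1762]
button [ 0.4044 -0.3274  0.062 ] 0.0031 slope a,b,y [ 0.0187  0.0814 -0.2842]
box farR [ 0.4785 -0.3647  0.0464] 0.0039 slope a,b,y [ 0.0492  0.0107 -0.3186]
box nearR [ 0.3647 -0.3736  0.0428] 0.0052 slope a,b,y [-0.0188  0.1015 -0.3319]
box farL [ 0.4709 -0.2761  0.0423] 0.0009 slope a,b,y [ 0.0395  0.0174 -0.2304]
box nearL [ 0.3587 -0.2884  0.0403] 0.0059 slope a,b,y [-0.0261  0.1077 -0.2471]
button onz [ 0.40324183 -0.32581025  0.065     ]
```

Request:
{"fn": "send_rows", "kwargs": {
  "deltas": [
    [0.5,-1,0,0.16],
    [0.5,-1,0,0.16],
    [0.5,-1,0,0.16],
    [0.5,-1,0,0.16],
    [0.5,-1,0,0.16],
    [0.5,-1,0,0.16],
    [0.5,-1,0,0.16],
    [0.5,-1,0,0.16],
    [0.5,-1,0,0.16],
    [0.5,-1,0,0.16],
    [0.5,-1,0,0.16],
    [0.5,-1,0,0.16]
  ],
  "claw": 1,
  "force": 20
}}

```text
time: 1.2
tcp_pos: [0.3358, 0.1921, 0.2146]
orientation: [0.066, 3.14, 0.0]
wrist_force: [0.7, -1.4, -0.7]
grip_width: 0.154
```

Request:
{"fn": "send_rows", "kwargs": {
  "deltas": [
    [0.1,-1,0,0],
    [0.1,-1,0,0],
    [0.1,-1,0,0],
    [0.1,-1,0,0],
    [0.1,-1,0,0],
    [0.1,-1,0,0],
    [0.1,-1,0,0],
    [0.1,-1,0,0],
    [0.1,-1,0,0],
    [0.1,-1,0,0],
    [0.1,-1,0,0],
    [0,0,0,0]
  ]
}}

```text
time: 2.2
tcp_pos: [0.3685, -0.1405, 0.2147]
orientation: [0.076, 3.141, -0.003]
wrist_force: [-0.0, 0.2, -0.9]
grip_width: 0.003
```

Request:
{"fn": "send_rows", "kwargs": {
  "deltas": [
    [0.17,-0.89,0,0],
    [0.17,-0.89,0,0],
    [0.17,-0.89,0,0],
    [0.17,-0.89,0,0],
    [0.17,-0.89,0,0],
    [0.17,-0.89,0,0],
    [0.17,-0.87,0,0],
    [0,0,-0.9,0],
    [0,0,-0.9,0],
    [0,0,-0.9,0],
    [0,0,-0.9,0],
    [0,0,0,0]
  ]
}}

```text
time: 3.2
tcp_pos: [0.4016, -0.3185, 0.1009]
orientation: [-0.068, -3.134, -0.014]
wrist_force: [0.1, 1.2, -0.4]
grip_width: 0.002
```

```bash
python3 - <<'E'
from h import *
f=ctrl.grab_frame("side");crop(f,290,180,440,330,4,"s3")
print(ctrl.state()["tcp_pos"],ctrl.state()["wrist_force"])
E
```

```text
[ 0.40271687 -0.3199938   0.10391916] [ 0.34454887 -0.35609258  0.2696692 ]
```

View pics/s3.png

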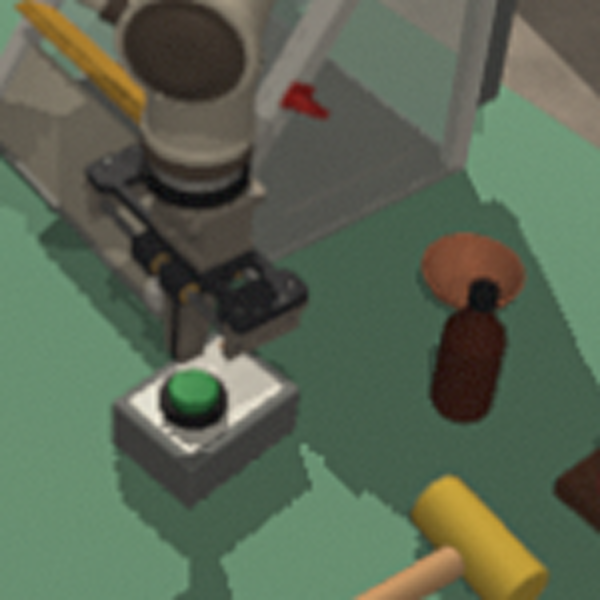

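Request:
{"fn": "send_rows", "kwargs": {
  "deltas": [
    [0.03,-0.22,-0.5,0],
    [0,0,-0.5,0],
    [0,0,0,0],
    [0,0,0,0]
  ]
}}

```text
time: 3.58
tcp_pos: [0.4056, -0.3294, 0.0779]
orientation: [0.068, 3.14, -0.001]
wrist_force: [1.0, 0.2, 1.4]
grip_width: 0.007
```

Request:
{"fn": "send_rows", "kwargs": {
  "deltas": [
    [0,0,-0.1,0],
    [0,0,-0.1,0],
    [0,0,0,0]
  ]
}}

```text
time: 3.83
tcp_pos: [0.4057, -0.3299, 0.0715]
orientation: [0.068, 3.139, -0.003]
wrist_force: [1.0, -0.1, 1.5]
grip_width: 0.004
```

Request:
{"fn": "send_rows", "kwargs": {
  "deltas": [
    [0,0.07,-0.1,0],
    [0,0,-0.1,0],
    [0,0,0,0]
  ]
}}

```text
time: 4.08
tcp_pos: [0.4059, -0.3283, 0.0663]
orientation: [0.068, 3.139, -0.003]
wrist_force: [-1.3, -0.7, 8.7]
grip_width: 0.003
```

Request:
{"fn": "send_rows", "kwargs": {
  "deltas": [
    [0,0,-0.1,0],
    [0,0,0,0]
  ]
}}

```text
time: 4.25
tcp_pos: [0.4061, -0.3284, 0.0659]
orientation: [0.067, 3.14, -0.002]
wrist_force: [-6.7, 6.9, 28.4]
grip_width: 0.004
```

```bash
python3 - <<'E'
from h import *
f=ctrl.grab_frame("side");crop(f,310,240,380,310,8,"s4")
print(ctrl.state()["tcp_pos"],ctrl.state()["wrist_force"], ctrl.state()["wrist_torque"])
print(proj(f,[.404,-.327,.062]),proj(f,[.404,-.327,.072]))
E
```

```text
[ 0.40609792 -0.32841394  0.06591673] [-5.53422585  7.72434728 28.69750291] [ 1.40489611  1.39832445 -0.00541999]
[[337.39356036 278.12803805]] [[337.51074826 275.93958091]]
```

View pics/s4.png

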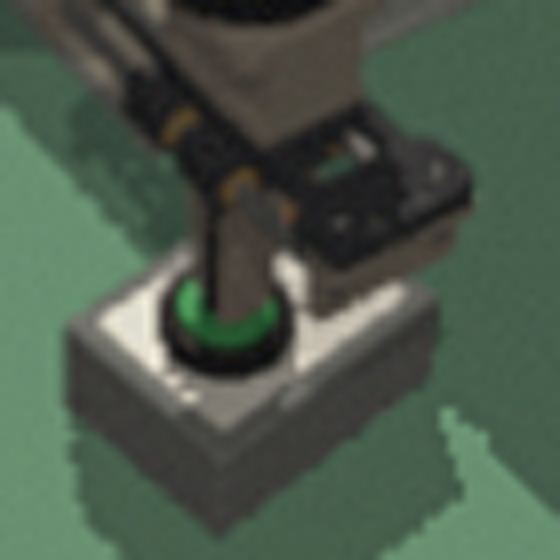

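Request:
{"fn": "send_rows", "kwargs": {
  "deltas": [
    [0,0,0.1,0],
    [0,0,0,0]
  ]
}}

```text
time: 4.47
tcp_pos: [0.4059, -0.3283, 0.0664]
orientation: [0.068, 3.139, -0.004]
wrist_force: [0.8, -1.1, 4.5]
grip_width: 0.003
```

Request:
{"fn": "send_rows", "kwargs": {
  "deltas": [
    [0,0,0.05,0],
    [0,0,0,0]
  ]
}}

```text
time: 4.63
tcp_pos: [0.4059, -0.3283, 0.0671]
orientation: [0.068, 3.139, -0.004]
wrist_force: [0.9, -2.4, 3.5]
grip_width: 0.007
```

Request:
{"fn": "send_rows", "kwargs": {
  "deltas": [
    [0,0,0.05,0],
    [0,0,0,0]
  ]
}}

```text
time: 4.8
tcp_pos: [0.4055, -0.3277, 0.068]
orientation: [0.068, 3.14, -0.002]
wrist_force: [1.9, -2.1, 3.2]
grip_width: 0.004
```

Request:
{"fn": "send_rows", "kwargs": {
  "deltas": [
    [0,0,0.05,0],
    [0,0,0,0]
  ]
}}

```text
time: 4.97
tcp_pos: [0.4051, -0.3272, 0.0691]
orientation: [-0.068, -3.141, -0.0]
wrist_force: [1.3, -2.3, 2.3]
grip_width: 0.005
```

Request:
{"fn": "send_rows", "kwargs": {
  "deltas": [
    [0,0,0.1,0],
    [0,0,0,0]
  ]
}}

```text
time: 5.13
tcp_pos: [0.4046, -0.3266, 0.0719]
orientation: [-0.068, -3.14, -0.002]
wrist_force: [-0.3, -1.0, 2.3]
grip_width: 0.002
```

Request:
{"fn": "send_rows", "kwargs": {
  "deltas": [
    [0,0,1,0],
    [0,0,0.9,0],
    [0.3,1,0,0],
    [0.3,1,0,0],
    [0.3,1,0,0],
    [0.3,1,0,0],
    [0,1,0,0],
    [0,1,0,0],
    [0,1,0,0],
    [0,1,0,0],
    [0,1,0,0],
    [0,0,0,0]
  ]
}}

```text
time: 6.13
tcp_pos: [0.439, -0.0524, 0.1276]
orientation: [-0.061, -3.137, -0.005]
wrist_force: [0.4, -1.1, 0.3]
grip_width: 0.004
```

Request:
{"fn": "send_rows", "kwargs": {
  "deltas": [
    [0,1,0,0],
    [0,1,0,0],
    [0,0.6,-0.25,0],
    [0,0,0,0]
  ]
}}

```text
time: 6.47
tcp_pos: [0.4389, 0.0233, 0.1196]
orientation: [-0.063, -3.136, -0.003]
wrist_force: [0.5, 0.4, -0.5]
grip_width: 0.002
```

```bash
python3 - <<'E'
from h import *
f=ctrl.grab_frame("side");crop(f,240,110,400,270,4,"s5")
f=ctrl.grab_frame("top");crop(f,260,150,410,260,5,"t5")
print(ctrl.state()["tcp_pos"],ctrl.state()["wrist_force"])
E
```

```text
[0.44012378 0.02067353 0.12077571] [-0.33757934 -0.41529832  0.70250138]
```

View pics/s5.png

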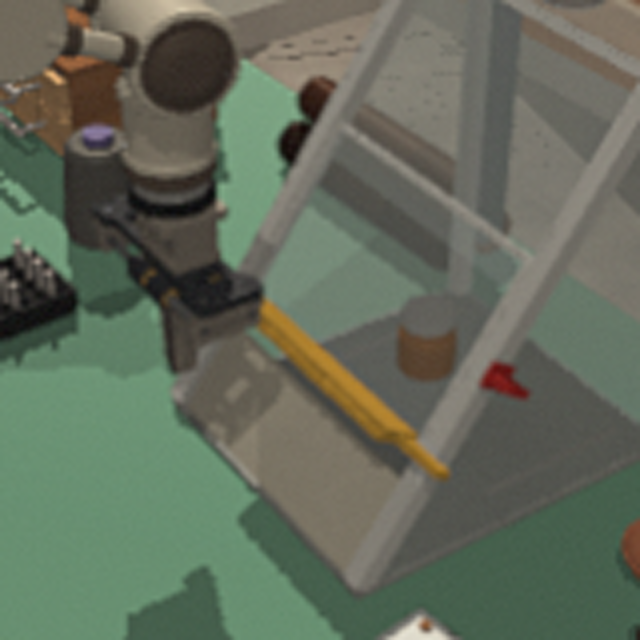

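View pics/t5.png

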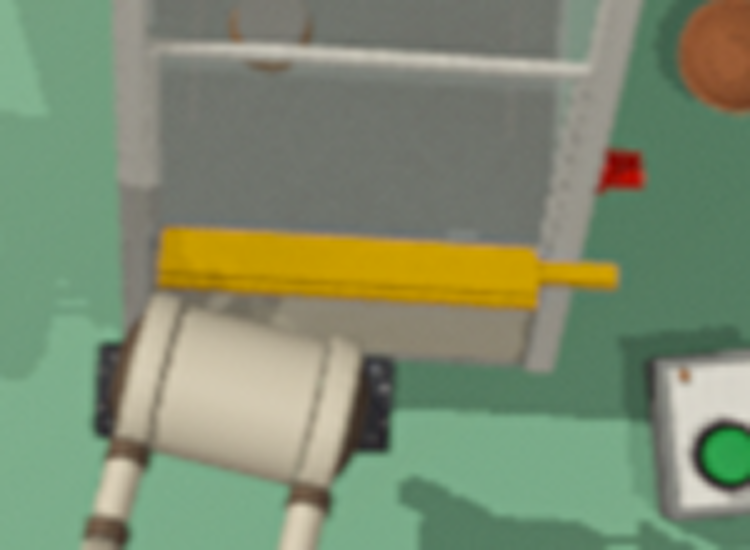

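Request:
{"fn": "send_rows", "kwargs": {
  "deltas": [
    [0.8,0,0,0],
    [0.8,0,0,0],
    [0,0,0,0]
  ]
}}

```text
time: 6.82
tcp_pos: [0.4921, 0.0187, 0.122]
orientation: [0.071, 3.139, -0.001]
wrist_force: [0.6, 0.2, 0.6]
grip_width: 0.006
```

Request:
{"fn": "send_rows", "kwargs": {
  "deltas": [
    [0.15,0,0,0],
    [0.15,0,0,0],
    [0.15,0,0,0],
    [0,0,0,0]
  ]
}}

```text
time: 7.15
tcp_pos: [0.5011, 0.0201, 0.1214]
orientation: [-0.068, -3.136, 0.001]
wrist_force: [-4.8, -1.7, 3.1]
grip_width: 0.006
```

Request:
{"fn": "send_rows", "kwargs": {
  "deltas": [
    [0.15,-0.006,0.2,0],
    [0.15,-0.006,0.2,0],
    [0.15,-0.006,0.2,0],
    [0.15,-0.006,0.2,0],
    [0,0,0,0]
  ]
}}

```text
time: 7.57
tcp_pos: [0.5185, 0.0195, 0.146]
orientation: [-0.068, -3.135, 0.001]
wrist_force: [-9.6, -1.3, 6.5]
grip_width: 0.003
```

```bash
python3 - <<'E'
from h import *
f=ctrl.grab_frame("side");crop(f,240,110,400,270,4,"s6")
f=ctrl.grab_frame("top");crop(f,260,150,410,260,5,"t6")
print(ctrl.state()["tcp_pos"],ctrl.state()["wrist_force"])
E
```

```text
[0.51845823 0.01958546 0.14579886] [-8.05994477 -1.05058651  6.40436192]
```

View pics/s6.png

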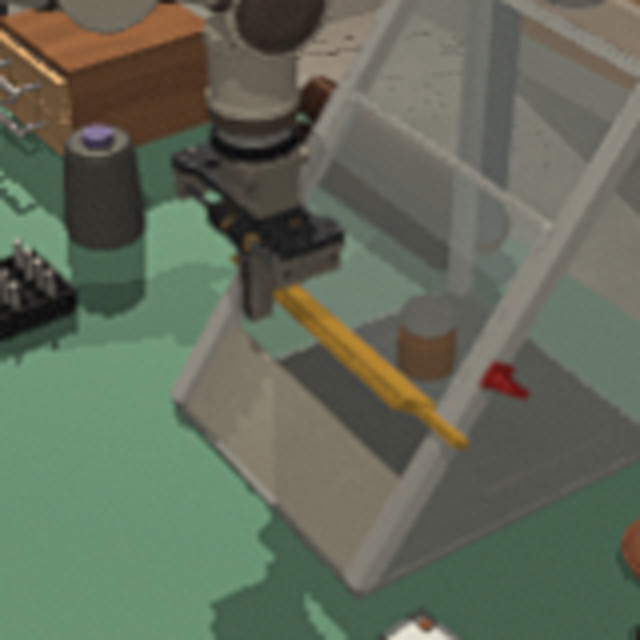

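View pics/t6.png

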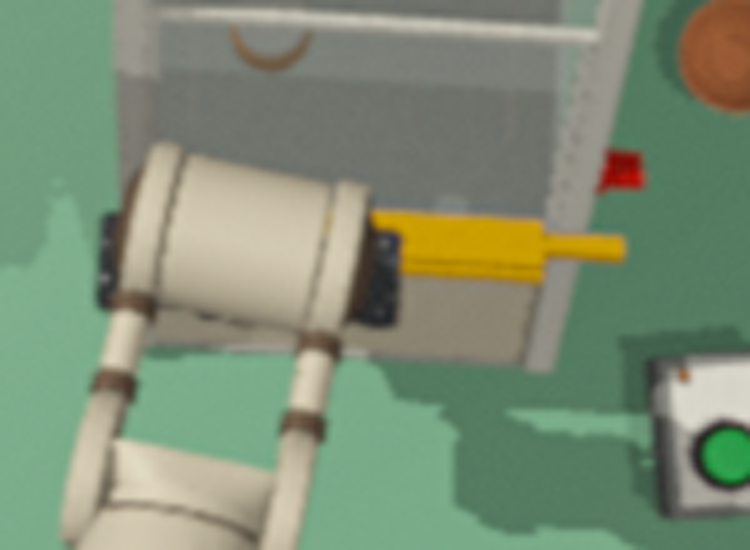

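```bash
python3 - <<'E'
from fit import *
p=np.load("p.npy")
for f,n,(x0,y0,x1,y1) in((s,"side",(355,195,377,213)),(t,"top",(374,176,396,194))):
    k=28; im=cv2.resize(f["img"][y0:y1,x0:x1,::-1],None,fx=k,fy=k,interpolation=cv2.INTER_NEAREST)
    for a,col in((.220,(255,0,0)),(.230,(0,255,0)),(.240,(255,255,0))):
        for y in(-.160,-.175,-.19):
            uv=proj(f,pt(p,a,.0,y))[0]; q=((uv+.5-[x0,y0])*k).astype(int); cv2.circle(im,tuple(int(v) for v in q),4,col,-1)
    cv2.imwrite(f"pics/clip_{n}.png",im)
E
```

```text
(no output)
```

View pics/clip_side.png

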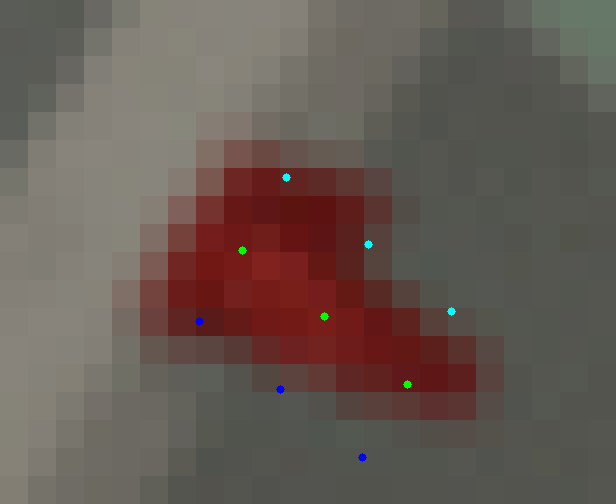

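View pics/clip_top.png

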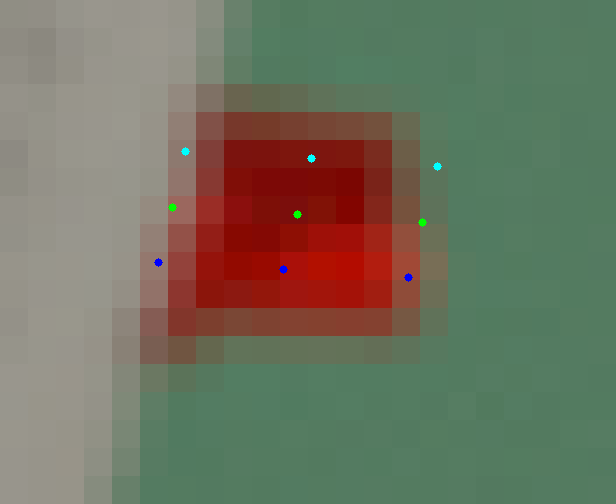

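```bash
cat > wire.py <<'E'
from fit import *
import itertools,sys
p=np.load("p.npy")
def wire(f,win,boxes,name,k=24):
    x0,y0,x1,y1=win; im=cv2.resize(f["img"][y0:y1,x0:x1,::-1],None,fx=k,fy=k,interpolation=cv2.INTER_CUBIC)
    for (a0,a1,b0,b1,ya,yb),col in boxes:
        V={c_:pt(p,(a0,a1)[c_[0]],(b0,b1)[c_[1]],(ya,yb)[c_[2]]) for c_ in itertools.product((0,1),repeat=3)}
        for i,j in itertools.combinations(V,2):
            if sum(abs(np.array(i)-np.array(j)))==1:
                q=[tuple(int(v) for v in (proj(f,V[m])[0]+.5-[x0,y0])*k) for m in(i,j)]; cv2.line(im,q[0],q[1],col,1)
    cv2.imwrite(f"pics/{name}.png",im)
if __name__=="__main__":
    bx=[((.226,.234,-.006,.006,-.16,-.19),(0,255,0)),((.138,.146,.017,.029,-.13,-.19),(255,0,0))]
    wire(s,(340,195,373,232),bx,"w_side",16); wire(t,(364,176,394,212),bx,"w_top",16)
E
python3 wire.py
```

```text
(no output)
```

View pics/w_side.png

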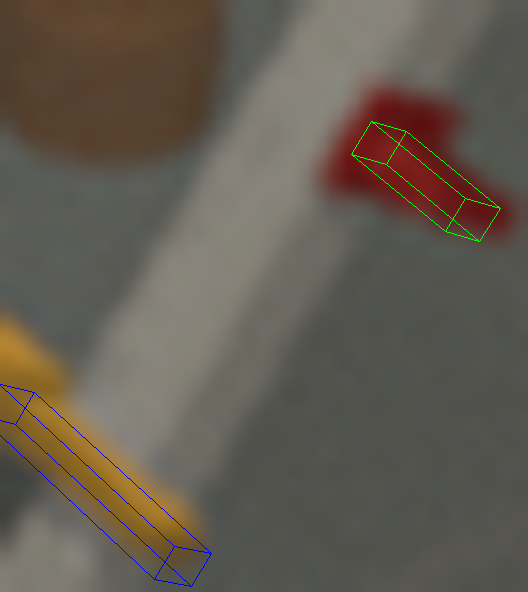

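View pics/w_top.png

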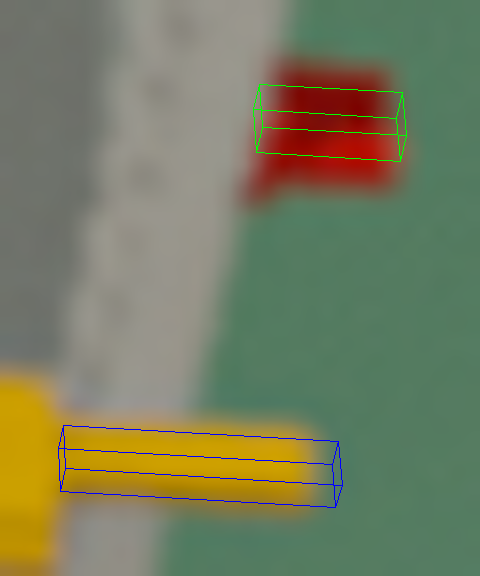

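```bash
cat > mfit.py <<'E'
from fit import *
import itertools
from scipy.optimize import differential_evolution, minimize
p=np.load("p.npy")
def hull(f,win,boxes,off,ss=6):
    x0,y0,x1,y1=win; m=np.zeros(((y1-y0)*ss,(x1-x0)*ss),np.uint8)
    for a0,a1,b0,b1,ya,yb in boxes:
        V=np.array([pt(p,a,b,y) for a in(a0,a1) for b in(b0,b1) for y in(ya,yb)])
        q=(proj(f,V)+.5+off-[x0,y0])*ss*16-8
        cv2.fillConvexPoly(m,cv2.convexHull(q.astype(np.int32)),255,shift=4)
    m=cv2.GaussianBlur(m.astype(np.float32)/255,(0,0),ss*.45)
    return cv2.resize(m,(x1-x0,y1-y0),interpolation=cv2.INTER_AREA)
def redmask(f,win):
    x0,y0,x1,y1=win; I=f["img"][y0:y1,x0:x1].astype(np.float32); d=I[...,0]-I[...,1]
    r=(I[...,0]-I[...,1])/(I.sum(2)+1); return np.clip((r-.06)/(.62-.06),0,1)
def yelmask(f,win):
    x0,y0,x1,y1=win; I=f["img"][y0:y1,x0:x1].astype(np.float32)
    r=((I[...,0]+I[...,1])/2-I[...,2])/(I.sum(2)+1); return np.clip((r-.05)/(.38-.05),0,1)
WS=(352,192,380,216);WT=(374,174,396,196)
E
python3 - <<'E'
from mfit import *
for f,w in((s,WS),(t,WT)): 
    m=redmask(f,w); print((m*9).astype(int)[4:-4])
for f,w in((s,(335,210,360,236)),(t,(360,194,392,216))): print((yelmask(f,w)*9).astype(int))
E
```

```text
[[0 0 0 0 0 0 0 0 0 0 0 0 0 0 0 0 0 0 0 0 0 0 0 0 0 0 0 0]
 [0 0 0 0 0 0 0 0 0 0 0 0 0 0 0 0 0 0 0 0 0 0 0 0 0 0 0 0]
 [0 0 0 0 0 0 0 0 0 0 0 0 0 0 0 0 0 0 0 0 0 0 0 0 0 0 0 0]
 [0 0 0 0 0 0 0 0 0 0 0 0 0 0 0 0 0 0 0 0 0 0 0 0 0 0 0 0]
 [0 0 0 0 0 0 0 0 0 0 0 1 1 0 0 0 0 0 0 0 0 0 0 0 0 0 0 0]
 [0 0 0 0 0 0 0 0 0 0 0 5 6 4 3 1 0 0 0 0 0 0 0 0 0 0 0 0]
 [0 0 0 0 0 0 0 0 0 0 3 7 7 7 8 6 2 0 0 0 0 0 0 0 0 0 0 0]
 [0 0 0 0 0 0 0 0 0 2 6 7 6 8 7 4 0 0 0 0 0 0 0 0 0 0 0 0]
 [0 0 0 0 0 0 0 0 0 5 8 7 6 6 7 4 0 0 0 0 0 0 0 0 0 0 0 0]
 [0 0 0 0 0 0 0 0 2 6 8 6 7 7 7 7 3 0 0 0 0 0 0 0 0 0 0 0]
 [0 0 0 0 0 0 0 0 1 4 6 7 7 7 7 7 7 4 0 0 0 0 0 0 0 0 0 0]
 [0 0 0 0 0 0 0 0 0 0 0 1 4 6 6 7 7 7 5 2 0 0 0 0 0 0 0 0]
 [0 0 0 0 0 0 0 0 0 0 0 0 0 0 2 4 5 6 7 5 0 0 0 0 0 0 0 0]
 [0 0 0 0 0 0 0 0 0 0 0 0 0 0 0 0 0 1 2 2 0 0 0 0 0 0 0 0]
 [0 0 0 0 0 0 0 0 0 0 0 0 0 0 0 0 0 0 0 0 0 0 0 0 0 0 0 0]
 [0 0 0 0 0 0 0 0 0 0 0 0 0 0 0 0 0 0 0 0 0 0 0 0 0 0 0 0]]
[[0 0 0 0 0 0 0 0 0 0 0 0 0 0 0 0 0 0 0 0 0 0]
 [0 0 0 0 0 0 0 0 0 0 0 0 0 0 0 0 0 0 0 0 0 0]
 [0 0 0 0 0 0 0 1 3 3 2 2 1 1 0 0 0 0 0 0 0 0]
 [0 0 0 0 0 0 
[... 2657 characters left out ...]
 9 9 9 9 9 4 0 0 0 0 0 0 0 0]
 [9 9 9 9 9 9 9 9 9 7 7 7 7 9 9 9 9 9 9 9 9 9 9 3 0 0 0 0 0 0 0 0]
 [9 9 9 9 9 9 9 7 2 1 1 1 1 1 3 3 4 5 6 6 6 7 6 2 0 0 0 0 0 0 0 0]
 [9 9 9 9 9 9 9 5 0 0 0 0 0 0 0 0 0 0 0 0 0 0 1 0 0 0 0 0 0 0 0 0]
 [9 9 9 9 9 9 9 3 0 0 0 0 0 0 0 0 0 0 0 0 0 0 0 0 0 0 0 0 0 0 0 0]
 [9 9 9 9 9 9 9 3 0 0 0 0 0 0 0 0 0 0 0 0 0 0 0 0 0 0 0 0 0 0 0 0]
 [5 5 6 6 7 8 6 2 0 0 0 0 0 0 0 0 0 0 0 0 0 0 0 0 0 0 0 0 0 0 0 0]
 [0 0 0 0 0 1 1 0 0 0 0 0 0 0 0 0 0 0 0 0 0 0 0 0 0 0 0 0 0 0 0 0]
 [0 0 0 0 0 0 0 0 0 0 0 0 0 0 0 0 0 0 0 0 0 0 0 0 0 0 0 0 0 0 0 0]
 [0 0 0 0 0 0 0 0 0 0 0 0 0 0 0 0 0 0 0 0 0 0 0 0 0 0 0 0 0 0 0 0]
 [0 0 0 0 0 0 0 0 0 0 0 0 0 0 0 0 0 0 0 0 0 0 0 0 0 0 0 0 0 0 0 0]]
```

```bash
cat > run.py <<'E'
from mfit import *
NS={'s':.74,'t':1.}
PS=(343,221,356,233);PT=(368,199,392,212)
def go(F,clip=True,off=np.zeros(2)):
    s,t=F["side"],F["top"]
    ms=np.clip(redmask(s,WS)/.74,0,1);mt=redmask(t,WT)
    def cost(v):
        a,b,D,y0,ye,ca,A,B,cb,th=v
        bx=[(a-.004,a+.004,b-D/2,b+D/2,-.162,ye),(ca-A/2,ca+A/2,cb-B/2,cb+B/2,-.161,-.161-th)]
        return ((hull(s,WS,bx,off)-ms)**2).sum()+((hull(t,WT,bx,0)-mt)**2).sum()
    bd=[(.21,.25),(-.02,.02),(.006,.035),(0,1),(-.21,-.18),(.21,.25),(.008,.045),(.01,.05),(-.02,.02),(.001,.012)]
    r=differential_evolution(cost,bd,maxiter=150,popsize=10,seed=1,tol=1e-5)
    return r.fun,r.x.round(4)
for off in ((0,0),(1,-.8)):
    off=np.array(off)
    ps=np.clip(yelmask(s,PS)/.74,0,1);pm=yelmask(t,PT)
    def cp(v):
        a,b,D,ye=v; bx=[(a-.004,a+.004,b-D/2,b+D/2,-.13,ye)]
        return ((hull(s,PS,bx,off)-ps)**2).sum()+((hull(t,PT,bx,0)-pm)**2).sum()
    r=differential_evolution(cp,[(.12,.16),(0,.05),(.004,.03),(-.2,-.17)],seed=1)
    print("ptr",off,r.fun,r.x.round(4))
    print("clip",go(F,off=off))
E
sed -i 's/^PS=.*/PS=(346,221,360,233);PT=(370,199,392,212)/' run.py; time python3 run.py
```

```text
ptr [0 0] 1.1599178314208984 [ 0.1442  0.0241  0.014  -0.1834]
clip (np.float64(4.688552379608154), array([ 0.2306,  0.0022,  0.0214,  0.5735, -0.1859,  0.2322,  0.0192,
        0.012 ,  0.0044,  0.0108]))
ptr [ 1.  -0.8] 1.8394732475280762 [ 0.1394  0.0209  0.0134 -0.1824]
clip (np.float64(5.638922691345215), array([ 0.2262, -0.0016,  0.0213,  0.8645, -0.186 ,  0.2278,  0.0197,
        0.0178,  0.0034,  0.0046]))
real	1m2.126s
user	1m0.258s
sys	0m0.140s
```

```bash
cat > ptr.py <<'E'
from mfit import *
def ptr(F,guess):
    s,t=F["side"],F["top"]; W=[]
    for f,h in((s,(7,6)),(t,(11,7))):
        c_=proj(f,pt(p,guess,.024,-.177 if f is s else -.165))[0].round().astype(int); W.append((c_[0]-h[0],c_[1]-h[1],c_[0]+h[0],c_[1]+h[1]))
    ps=np.clip(yelmask(s,W[0])/.74,0,1);pm=yelmask(t,W[1])
    def cp(v,parts=False):
        a,b,D,ye=v; bx=[(a-.004,a+.004,b-D/2,b+D/2,-.13,ye)]
        e=((hull(s,W[0],bx,np.zeros(2))-ps)**2).sum(),((hull(t,W[1],bx,0)-pm)**2).sum()
        return e if parts else sum(e)
    r=differential_evolution(cp,[(guess-.02,guess+.02),(0.01,.04),(.01,.018),(-.19,-.178)],seed=1)
    return r.x.round(4),cp(r.x,True)
if __name__=="__main__":
    import sys
    print("start",ptr(F,.144))
    G={n:ctrl.grab_frame(n) for n in("side","top")}
    print("now",ptr(G,float(sys.argv[1])),ctrl.state()["tcp_pos"],ctrl.state()["wrist_force"])
    pickle.dump(G,open("G.pkl","wb"))
E
python3 ptr.py .175
```

```text
start (array([ 0.1442,  0.0242,  0.0144, -0.1831]), (np.float32(0.8455502), np.float32(4.408411)))
now (array([ 0.1741,  0.0238,  0.0142, -0.1835]), (np.float32(0.5738318), np.float32(6.248827))) [0.51843964 0.0196016  0.14578175] [-8.36445064 -1.8148746   5.92190303]
```

Request:
{"fn": "send_rows", "kwargs": {
  "deltas": [
    [0.14,-0.006,0.2,0],
    [0.14,-0.006,0.2,0],
    [0.14,-0.006,0.2,0],
    [0.14,-0.006,0.2,0],
    [0.14,-0.006,0.2,0],
    [0.14,-0.006,0.2,0],
    [0,0,0,0],
    [0,0,0,0]
  ]
}}

```text
time: 8.43
tcp_pos: [0.5439, 0.0185, 0.182]
orientation: [-0.068, -3.136, 0.001]
wrist_force: [-7.7, -1.3, 7.2]
grip_width: 0.006
```

```bash
python3 ptr.py .218
```

```text
start (array([ 0.1442,  0.0242,  0.0144, -0.1831]), (np.float32(0.8455502), np.float32(4.408411)))
now (array([ 0.2194,  0.0246,  0.015 , -0.1833]), (np.float32(23.658834), np.float32(29.062283))) [0.54389767 0.0185218  0.18204939] [-7.12094866 -0.42618793  5.79579276]
```

Request:
{"fn": "send_rows", "kwargs": {
  "deltas": [
    [0.11,0,0.16,0],
    [0.11,0,0.16,0],
    [0,0,0,0],
    [0,0,0,0]
  ]
}}

```text
time: 8.87
tcp_pos: [0.5504, 0.0183, 0.1914]
orientation: [-0.068, -3.136, 0.002]
wrist_force: [-7.3, -1.8, 5.4]
grip_width: 0.008
```

```bash
sed -i 's/^WS=.*/WS=(352,192,380,216);WT=(374,174,396,196)/' mfit.py; python3 - <<'E'
from wire import *
G={n:ctrl.grab_frame(n) for n in("side","top")}; print(ctrl.state()["tcp_pos"],ctrl.state()["wrist_force"])
pickle.dump(G,open("G.pkl","wb"))
bx=[((.2266,.2346,-.0085,.0129,-.16,-.186),(0,255,0)),((.2266,.2346,.017,.031,-.13,-.1834),(255,0,0))]
wire(G["side"],(340,185,380,222),bx,"w2_side",16); wire(G["top"],(360,165,400,200),bx,"w2_top",16)
E
```

```text
[0.5504106  0.01829752 0.19141531] [-7.33361966 -1.61282012  5.0398115 ]
```

View pics/w2_side.png

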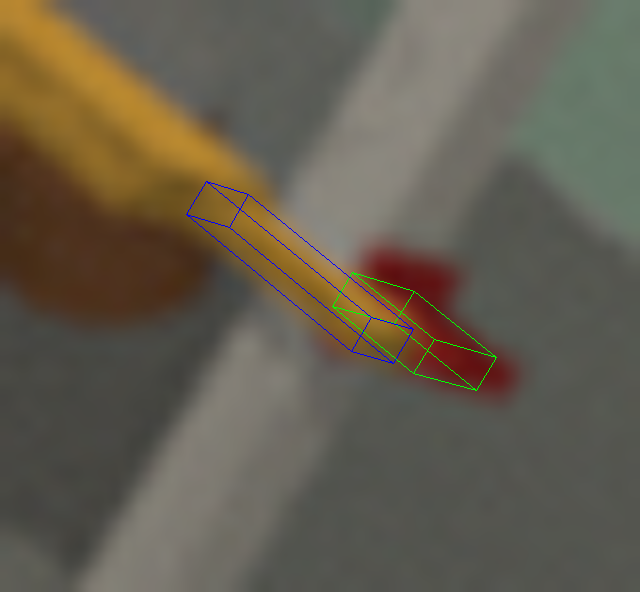

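View pics/w2_top.png

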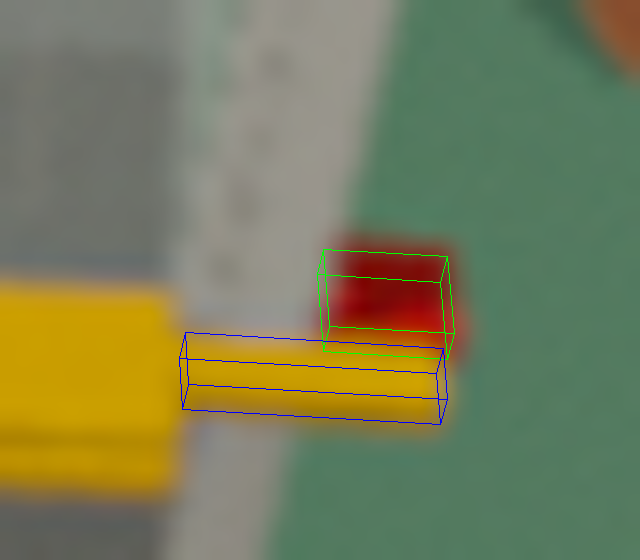

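Request:
{"fn": "send_rows", "kwargs": {
  "deltas": [
    [-0.1,0,-0.05,0],
    [-0.3,0,0,0],
    [-0.6,0,0,0],
    [-1,0,0,0],
    [-1,0,0,0],
    [-0.5,0,0,0],
    [0,0,0,0],
    [0,0,0,0]
  ]
}}

```text
time: 9.63
tcp_pos: [0.4474, 0.0189, 0.19]
orientation: [0.069, 3.139, -0.0]
wrist_force: [0.3, -0.0, 0.4]
grip_width: 0.006
```

```bash
cat > joint.py <<'E'
from run import *
E
cat > final.py <<'E'
from mfit import *
G={n:ctrl.grab_frame(n) for n in("side","top")}; print(ctrl.state()["tcp_pos"],ctrl.state()["wrist_force"])
pickle.dump(G,open("G.pkl","wb"))
# clip box model fixed from start pictures; fit pointer alone, ignoring clip pixels (non yellow weight by hue: blue-poor & green-rich)
s,t=G["side"],G["top"]
def ym(f,w):
    x0,y0,x1,y1=w; I=f["img"][y0:y1,x0:x1].astype(np.float32); r=(I[...,1]-I[...,2])/(I.sum(2)+1)
    return r
W=[(345,195,368,212),(370,181,392,196)]
# green-blue excess normalised by its own pointer value at start
for nm,f,w in(("side",s,W[0]),("top",t,W[1])): print(nm);print((ym(f,w)*100).astype(int))
E
python3 final.py
python3 - <<'E'
from wire import *
G=pickle.load(open("G.pkl","rb")); wire(G["side"],(320,165,390,225),[],"f_side",11); wire(G["top"],(270,80,430,260),[],"f_top",4)
E
```

```text
[0.44828804 0.01872621 0.19002929] [-0.50054567  0.74391867 -0.13308172]
side
[[22 23 22 22 22 22 23 23 23 20 12  4  1  1  2  2  2  2  2  2  2  2  2]
 [20 21 21 21 22 23 22 22 22 24 20 11  3  1  2  2  2  2  2  1  2  2  2]
 [16 21 22 22 22 22 22 22 23 22 23 19  5  1  2  2  2  2  2  2  2  2  2]
 [13 14 15 18 18 21 21 22 23 22 25 21  9  3  2  2  2  2  2  2  2  2  2]
 [13 13 13 12 11 14 18 21 21 23 24 23 17  8  3  1  2  2  2  2  2  2  2]
 [12 12 15 14 13 14 12 14 15 18 22 23 23 17  8  3  1  1  2  1  1  2  2]
 [14 15 14 11 11 12 14 10  4  8 16 22 23 23 19 10  4  3  1  0  1  2  2]
 [13 13 13 14 11 14 12  9  2  0  6 13 19 23 24 22 16 13  9  0 -1  1  0]
 [12 11 14 12 14 14  9  6  2  1  2  5 10 17 23 25 22 21 19  8  2  0  0]
 [10 13 10 10  9  5  3  1  2  1  1  1  3  8 16 22 23 23 21 17 11  3  0]
 [ 4  5  5  4  3  2  1  2  1  1  2  1  1  3  7 16 23 23 24 21 16  7  0]
 [ 1  1  1  1  1  2  2  2  2  2  2  2  2  1  1  6 16 21 22 24 20  8  2]
 [ 1  1  2  2  2  3  2  2  2  2  2  2  2  2  2  1  4  7 11 16 13  2  0]
 [ 2  2  2  1  2  2  1  2  2  2  2  2  2  2  2  1  1  1  3  5  2  1  1]
 [ 2  2  2  3 
[... 542 characters left out ...]
 7  8  8]
 [43 35 28 24 19 16 16 15 15 19 36 39 40 38 36 35 33 20  6  7  8  8]
 [43 43 43 43 43 43 43 43 43 43 43 43 43 43 42 43 42 28  9  7  8  9]
 [43 43 43 43 43 43 43 43 43 43 43 43 43 44 43 43 43 22  9  7  7  8]
 [43 43 43 43 43 43 43 43 43 43 43 43 43 43 43 43 43 21 11  8  8  8]
 [43 39 23 20 22 26 28 28 36 43 43 42 42 42 43 43 43 21 11  8  8  9]
 [43 15  3  3  5  6  7  8 12 17 18 19 20 23 25 25 22 14  9  8  8  8]
 [34 11  1  1  2  2  2  3  6  9  9  9 10 10  9 10 11  9  8  8  8  8]
 [30  9  2  1  1  2  2  3  6  8  8  8  8  8  8  8  8  8  9  8  8  9]
 [29  9  2  1  2  2  2  4  7  8  8  9  8  8  8  8  8  8  8  8  8  9]
 [18  6  1  2  2  2  2  5  7  9  8  8  8  8  8  8  8  8  9  8  8  8]]
```

View pics/f_side.png

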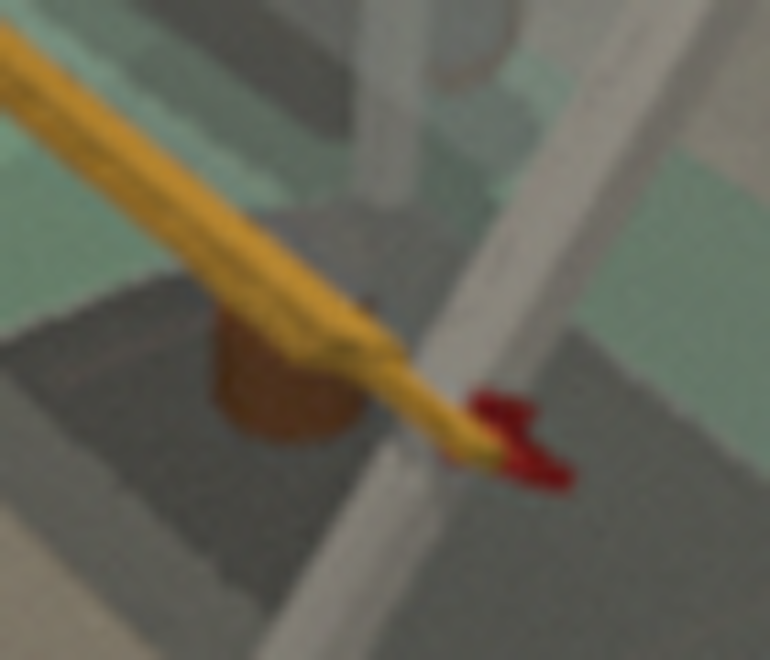

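View pics/f_top.png

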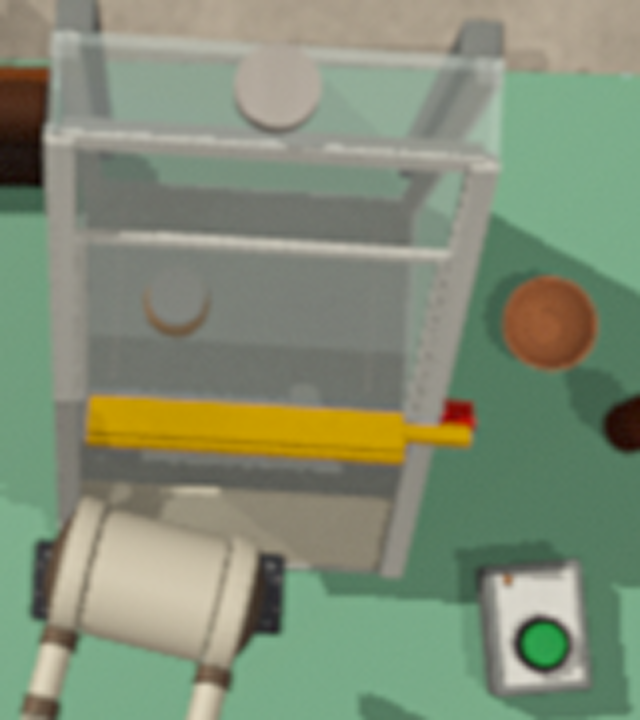

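```bash
cat > g2.py <<'E'
from mfit import *
G=pickle.load(open("G.pkl","rb"))
def gb(f,w,lo,hi):
    x0,y0,x1,y1=w; I=f["img"][y0:y1,x0:x1].astype(np.float32); return np.clip(((I[...,1]-I[...,2])/(I.sum(2)+1)-lo)/(hi-lo),0,1)
def ptr(Fr,g):
    s,t=Fr["side"],Fr["top"]
    def win(f,y,h): c_=proj(f,pt(p,g,.024,y))[0].round().astype(int); return (c_[0]-h[0],c_[1]-h[1],c_[0]+h[0],c_[1]+h[1])
    W0=win(s,-.172,(7,6)); W1=win(t,-.148,(4,6))
    ps=gb(s,W0,.03,.23); pm=gb(t,W1,.05,.43)
    for use in("both","side","top"):
        def cp(v):
            bx=[(v[0]-.004,v[0]+.004,v[1]-.0072,v[1]+.0072,-.13,v[2])]
            return (use!="top")*((hull(s,W0,bx,0)-ps)**2).sum()+(use!="side")*((hull(t,W1,bx,0)-pm)**2).sum()
        bb=(.014,.034) if use=="both" else (.0241,.0242)
        r=differential_evolution(cp,[(g-.02,g+.02),bb,(-.19,-.178)],seed=1); print(use,r.x.round(4),round(r.fun,2))
ptr(F,.144); ptr(G,.23)
E
python3 g2.py
```

```text
both [ 0.1448  0.025  -0.185 ] 2.12
side [ 0.1445  0.0242 -0.1844] 0.6
top [ 0.1437  0.0241 -0.1835] 1.54
both [ 0.2307  0.025  -0.1861] 3.35
side [ 0.2306  0.0242 -0.1858] 0.95
top [ 0.2296  0.0241 -0.1898] 2.3
```

```bash
python3 - <<'E'
from h import *
import pickle
F=pickle.load(open("F0.pkl","rb"));G=pickle.load(open("G.pkl","rb"))
for n,w in dict(tray=(200,210,240,255),ruler=(140,228,200,248),cone=(180,172,215,200),jar=(300,143,325,165),bowl=(393,148,420,173),bottle=(420,176,442,194),mallet=(440,203,480,285)).items():
    x0,y0,x1,y1=w; print(n,np.abs(F["top"]["img"][y0:y1,x0:x1].astype(float)-G["top"]["img"][y0:y1,x0:x1]).mean().round(1))
print(ctrl.hand_in())
E
```

```text
tray 6.2
ruler 0.9
cone 0.9
jar 16.7
bowl 1.0
bottle 1.5
mallet 0.7
the job is handed in; nothing more can be done
None
```

I pressed the green button first, then pushed the window up from under its lip until the pointer was level with the red clip. Then I backed the fingers away and handed the job in; it gave no verdict.

- **Button:** I pressed it with the closed fingertips. It gave like a spring for about 6 mm and then stopped hard, with the wrist force reading 28 N. I judged the full press from force and height alone.
- **Window:** I pushed it with the front of the closed fingers against the lower edge of the lip. By the camera fit it rose 86.0 mm, against 86.4 mm needed. That puts the pointer within about 1 mm of the clip along the slope, and the measurement is good to roughly 3 mm. An earlier rough overlay, made while the fingers were still pushing, suggested the pointer might be up to 3 mm high; either way it is inside the 8 mm limit.
- **After backing off:** The fingers were about 10 cm clear and the wrist force was back near zero. Pictures before and after I backed off showed no visible slip of the window. I did not measure the window's speed or the clip's position again, but the fingers never went near the clip.
- **Loose things:** In before-and-after top pictures the ruler, cone, bowl, bottle and mallet showed no change. The tray and jar areas did differ. I put that down to the arm's shadow on the tray and the pane now lying in front of the jar. I did not check this further, though the fingers went near neither.

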